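# Index the seal carver's clicking turntable and lock it

### The job

Bring the red peg of the seal carver's turntable to the yellow pointer, then take it on exactly two clicks clockwise (seen from above), letting the table come to rest in every click from the pointer onward. Then press the black lock knob down firmly until you feel it come up against its stop, and let go. Push lightly, force nothing, and leave the flask, tape roll and loose stone where they are.

Things in the scene. Friction and masses are not known exactly. Their poses are not given: they have to be found in the camera images.
- base: Fixed dark steel stand, a disc 216 mm across, 12 mm thick. Origin on the turning axis at its underside (desk height), z up. Base +x points from the axis to the yellow pointer, base +y to the grey lock bracket: a post 120 to 143 mm from the axis, 62 mm tall, with an arm in over the rim to 82 mm from the axis. More than 25 N by the robot on any part of the stand or turntable damages it.
- pointer (a point): Yellow pointer block, 34 x 16 mm, fixed on the stand's rim; the point is the centre of its upper face, 117 mm from the axis along base +x, 12 mm above the desk.
- turret: Aluminium turntable 176 mm across, upper face 34 mm above the desk; origin on the axis, 24 mm above the desk; x axis towards the red peg. Turns endlessly both ways about the vertical. Six upright pegs (12 mm thick, 44 mm tall, tops 78 mm above the desk) every 60 degrees on a circle of 65 mm radius: one red, five steel. Push them with the shut fingers; do not clamp them.
- clamp_top (a point): Centre of the top of the wooden clamp's seal stone, on the axis, 77 mm above the desk; clamp and stone turn with the table and stay within 43 mm of the axis. Twelve rods in six pairs stick out of the table's rim to 107 mm from the axis, 24 to 34 mm above the desk; the lock pin goes between a pair.
- red_peg (a point): Centre of the top of the red peg, 65 mm from the axis, 78 mm above the desk. At the start it rests one or two clicks before the pointer (base angle +60 or +120 degrees, anticlockwise from base +x), now and then balanced midway between these two. Wanted in the end: two clicks (120 degrees) clockwise past the pointer, at base x -32.5, y -56.3 mm.
- click_roller (a point): Spring roller of the click stop, hidden under the table (fixed point). A click every 60 degrees: at rest one peg stands at the pointer, the others at base 60, 120, ... degrees. Pushing a peg along its circle takes a force growing to about 9 N at 30 degrees, where the table clicks over and runs by itself into the next click; let go sooner and it springs back.
- lock: Black lock knob, 32 mm across, 12 mm thick, on a vertical plunger 96 mm from the axis along base +y; origin at the centre of its flat top, z up, 95 mm above the desk when up (as at the start). Slides straight down against about 3 N of friction, no return spring: it stays where it is left. Press on its top with the shut fingers; do not clamp it.
- lock_pin (a point): Lower tip of the plunger's pin, 59 mm below the knob's top, moving with it. The knob is home when this tip stands on a hidden rubber pad, 9 to 16 mm down; the pad's height differs every time and cannot be seen, only felt: the force then rises by about 8 N per mm. Press onto the pad with 10 to 16 N for half a second; over 20 N crushes the pad.
- thermos: Light blue flask, 68 mm across, 200 mm tall, upright; origin under its centre. Leave alone.
- tape: Grey-blue tape roll, 80 mm across, 28 mm tall; origin under its centre. Leave alone.
- stone: Brown seal stone, 30 x 30 x 55 mm, standing; origin under its centre. Leave alone.

How it is judged:
By the outcome, as a careful person would: the job done as asked, in the order asked, and still so for the second after the job is handed in, with the robot touching nothing.
It also fails if it takes over 72 s, if anything falls off the work surface, if the arm or the gripper's body presses on something with over 40 N, if the wrist force passes 120 N, or if a joint passes its speed limit or range.

### The arm

A 6-joint arm with a two-finger parallel gripper is mounted at the origin on the work surface. World frame = base frame: x ahead of the robot, y to its left, z up, the work surface at z = 0. Lengths are in m, angles in degrees, forces in N, time in s.
With the tool pointing down it reaches from about 0.25 to 0.725 m from the base axis. Payload 9.7 kg.
Tool frame: the origin (TCP) lies at the very end of the fingers, on their centre line; the grasp point (between the pads) lies 19 mm behind it (bot.hold_point_z is the distance from the TCP to the grasp point, in m); z points along the fingers, y is the line along which they close (so a half turn about z gives the same grasp; the last joint's range is limited). The gripper opens to 85 mm and grips with 20 to 120 N. Pads are 22 mm wide; open, the fingers measure 114 mm over their backs; the gripper's body (76 mm by 85 mm) begins 54 mm behind the grasp point. The pads swing forward as they close: fully open they stand 13 mm farther back than shut.
Start: joints at [65.145, 4.979, 10.078, 95.1, 0, 90], TCP at [0.231, 0.499, 0.231] pointing down, gripper open.
Joint ranges: [-179.16, 179.16], [-48.56, 103.87], [-65.8, 70.77], [-126.05, 130.52], [-82.76, 87.17], [-180, 180]. Speed limits (degrees/s): [127.2, 127.2, 147.25, 180, 180, 180].

### API

Orientations are given as [roll, pitch, yaw] about the fixed x, y, z axes, in that order (R = Rz(yaw) Ry(pitch) Rx(roll)).
In Python, from workcell import bot gives the robot as it stands.
- The arm moves only by the tool play_rows, never from a script. Its argument "targets" is a list of rows, each an object with "grip": the closure in counts, from 0 (fully open) to 255 (shut); "linear": the shift along the world's x, y, z in cm, a list of three; "delta_rot": the turn, a rotation vector about the world's x, y, z in rad, a list of three. A call has 1 to 10 rows; each row is the pose to reach, as a shift and turn from the pose commanded when the call began; what a row does not reach only later rows make up. A row lasts 1/10 s, in which the tool goes at most 50 mm and 8.59 degrees, less where a joint would pass 70% of its speed; a pose out of reach is approached as far as the arm can. A call with a gripper value outside its range is refused whole. The fingers move at their own pace and stop on an object; "force" is the grip in N (left out, the last holds). Time passes only in rows, so rows that repeat a pose let the fingers close. It gives the time, the measured TCP pose, the force, the opening and the grip force at its end, in the units of the state.
- bot.get_obs(): the state, without advancing time (a new reading comes with each control period).
- bot.camera(name): name is "side" or "top" or "wrist"; returns a dict with "color" (480x640x3 uint8, red, green, blue), "range_z" (480x640 float32, m along the optical axis (not along the pixel's ray), 0 where there is no reading), "fov_y" (degrees; the focal length in pixels is half the picture's height over the tangent of half this angle, whatever the lens; pixels are square), "cx", "cy" (the principal point, pixels), "world_to_cam" (4x4, takes a point from world to camera coordinates). Camera axes: x right, y up, looking along -z (the intrinsics and any distortion apply to the point x, -y, -z); pixel columns grow to the right and rows downward; lengths in m; the calibration is good to about 2 mm. A picture is of the moment at which its call begins.
- bot.job_done(): hands the job in; it is judged then, once.
Trained networks look in a picture, given as the dict that the camera call returned (one of the last four; its "shot" number tells which), for a name from the list of things; names that differ only in an ending like _2 or _b are one class to them, and where a whole thing is asked for, a point or a joint stands for the part that bears it (a point fixed in the world has none). Each returns a list of dicts, best first, with "conf" (0 to 1); they miss things now and then, are a little off and sometimes report something else, mostly with a low value. They report only what shows in the picture. A call takes as long as a camera call.
- bot.search_frame(picture, target): "box" ([left, top, right, bottom] in pixels, round what is visible of it).
- bot.trace(picture, target): "pixels" (480x640 bool, what is visible of it) and "box" ([left, top, right, bottom] in pixels, round what is visible of it).
- bot.pinpoint(picture, target): "pixel" ([column, row] in pixels: a listed point, or the origin of a listed thing).
The state is a dict: "time": time; "q": joint angles; "qd": joint speeds; "joint_efforts": joint torques, N m; "ee_pos": TCP position; "tcp_rot": TCP orientation; "wrist_force": force on the tool from outside, world axes, zero at the start; "torque": the same for the moment, N m; "opening": finger opening in m; "grasp_force": force on a finger pad.
Only numpy, scipy, OpenCV 4.12 (cv2) and the standard library are available. Lean on these libraries where they do the work, as an engineer would, in place of code of your own. Each camera call takes 0.05 s, during which the arm holds its last target. There are 200 camera calls.

## Working session

There is one attempt and no reset: what is moved stays moved. The work goes in short steps, Python scripts to look and compute and a tool call to move; the robot and the scene stay as the last step left them, time stands still between calls to the robot, and variables do not carry over. Pictures are saved under pics/ and viewed, at most 10 in all, crops included, and the job is handed in when it is done.

Besides the shell and the picture viewer there is one more tool, called after "Request:" by a JSON object that holds its "api" and its "payload". play_rows: Moves the arm, as the interface text tells. Its arguments: {"type":"object","properties":{"targets":{"type":"array","items":{"type":"object","properties":{"grip":{"type":"number"},"linear":{"type":"array","items":{"type":"number"}},"delta_rot":{"type":"array","items":{"type":"number"}}}}},"force":{"type":"number"}},"required":["targets"]}

```bash
mkdir -p pics; cat > h.py <<'E'
import numpy as np, cv2
from workcell import bot
def ray(p,px):
    f=p["color"].shape[0]/2/np.tan(np.radians(p["fov_y"])/2)
    d=np.array([(px[0]-p["cx"])/f,-(px[1]-p["cy"])/f,-1.])
    T=np.linalg.inv(p["world_to_cam"]); return T[:3,3],T[:3,:3]@d
def at_z(p,px,z):
    o,d=ray(p,px); return o+d*(z-o[2])/d[2]
def at_depth(p,px):
    o,d=ray(p,px); u,v=int(round(px[0])),int(round(px[1]))
    w=p["range_z"][max(v-2,0):v+3,max(u-2,0):u+3]; w=w[w>0]
    return o+d*np.median(w) if len(w) else None
def save(p,n): cv2.imwrite(f"pics/{n}.png",p["color"][:,:,::-1])
E
python3 - <<'E'
from h import *
np.set_printoptions(precision=4,suppress=True)
Z=dict(pointer=.012,clamp_top=.077,red_peg=.078,lock=.095,thermos=0,tape=0,stone=0,base=0,turret=.024)
for c in("top","side"):
    p=bot.camera(c); save(p,c+"0"); print(c,[k for k in p if k not in("color","range_z")])
    for n,z in Z.items():
        for r in bot.pinpoint(p,n)[:2]: print(n,round(r["conf"],2),np.round(r["pixel"],1),at_z(p,r["pixel"],z),at_depth(p,r["pixel"]))
s=bot.get_obs();print(s)
E
```

```text
top ['fov_y', 'cx', 'cy', 'world_to_cam', 'shot']
pointer 0.67 [376.7 251.5] [ 0.623  -0.0406  0.012 ] [ 0.6229 -0.0406  0.0126]
clamp_top 0.58 [391.5 313.6] [ 0.5064 -0.0524  0.077 ] [ 0.5064 -0.0524  0.077 ]
clamp_top 0.28 [360.2 334.7] [0.4726 0.002  0.077 ] [0.4727 0.0021 0.078 ]
red_peg 0.67 [360.2 333.2] [0.4751 0.002  0.078 ] [ 0.4741 -0.0018  0.0345]
lock 0.79 [336.7 325. ] [0.4898 0.0416 0.095 ] [0.4898 0.0416 0.0952]
thermos 0.91 [272.9 230.8] [0.6698 0.1547 0.    ] [0.6471 0.1438 0.113 ]
thermos 0.3 [335.7 322.7] [0.4934 0.0398 0.    ] [0.4936 0.0432 0.0951]
tape 0.87 [480.8 303.2] [ 0.5226 -0.2315  0.    ] [ 0.5225 -0.2306  0.0025]
stone 0.89 [410.  214.5] [ 0.6951 -0.1095  0.    ] [ 0.6832 -0.0988  0.0517]
stone 0.48 [372.4 251.8] [ 0.6244 -0.034   0.    ] [ 0.6227 -0.0326  0.0117]
base 0.62 [383.6 314.9] [ 0.5055 -0.0496  0.    ] [ 0.5046 -0.039   0.0765]
turret 0.94 [387.7 313.6] [ 0.5073 -0.0537  0.024 ] [ 0.5066 -0.0459  0.0775]
turret 0.25 [373.6 253.7] [ 0.6172 -0.0332  0.024 ] [ 0.6187 -0.0345  0.0136]
side ['fov_y', 'cx', 'cy', 'world_to_cam', 'shot']
pointer 0.8
[... 609 characters left out ...]
85.8 316.4] [ 0.5126 -0.0619  0.    ] [ 0.5074 -0.099   0.0326]
turret 0.63 [303.2 386.8] [ 0.5093 -0.2607  0.024 ] [ 0.5087 -0.2641  0.0279]
turret 0.6 [283.5 304.1] [ 0.5101 -0.0532  0.024 ] [ 0.5051 -0.0906  0.0553]
{'time': 1.0, 'q': array([65.147 ,  4.9786, 10.0782, 95.1025, -0.0003, 89.9999]), 'qd': array([-0.0039,  0.0472,  0.0617,  0.0207,  0.0414,  0.0285]), 'joint_efforts': array([  0.0043, -52.0108,  46.4866,   0.0017,   0.0003,  -0.    ]), 'ee_pos': array([0.2312, 0.499 , 0.2313]), 'tcp_rot': array([-179.9971,    0.0003,  155.1471]), 'wrist_force': array([ 0.7991, -0.6037, -1.2733]), 'torque': array([-0.0411, -0.0357,  0.0112]), 'grasp_force': 0.0, 'opening': 0.08540358470368571}
```

```bash
python3 - <<'E'
import cv2
a=cv2.imread("pics/top0.png")[200:400,240:520]; cv2.imwrite("pics/top0c.png",cv2.resize(a,None,fx=2.8,fy=2.8,interpolation=cv2.INTER_CUBIC))
a=cv2.imread("pics/side0.png")[180:420,180:440]; cv2.imwrite("pics/side0c.png",cv2.resize(a,None,fx=2.4,fy=2.4,interpolation=cv2.INTER_CUBIC))
E
```

```text
(no output)
```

View pics/top0c.png

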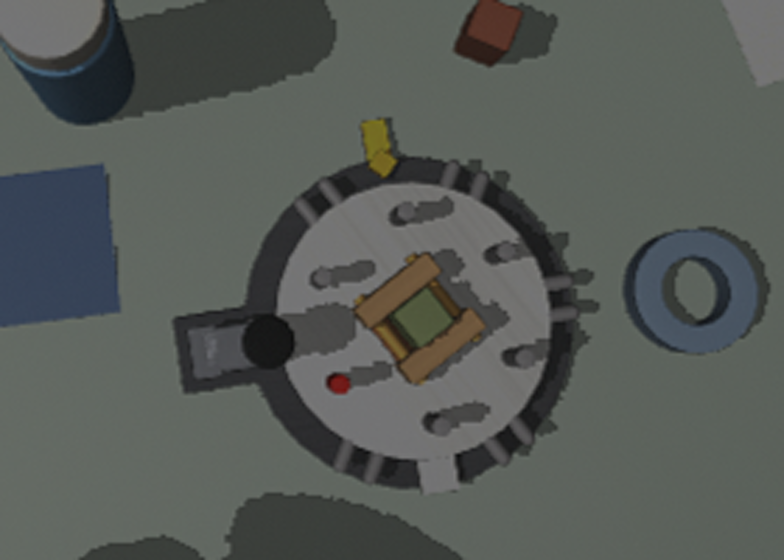

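View pics/side0c.png

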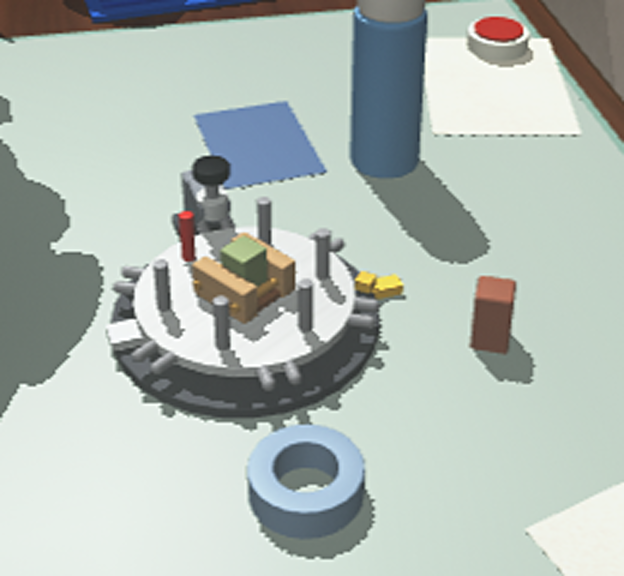

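Both views show the red peg left of and behind the axis (top crop 339,383; full image about 361,337), with a steel peg in line with the pointer. So red starts at base +120°, which is four clicks in all. I'll fit the axis and yaw from the depth image.

```bash
cat >> h.py <<'E'
from scipy import ndimage as nd
def cloud(p):
    f=240/np.tan(np.radians(p["fov_y"])/2); v,u=np.mgrid[:480,:640]; r=p["range_z"]
    c=np.stack([(u-p["cx"])/f*r,-(v-p["cy"])/f*r,-r],-1); T=np.linalg.inv(p["world_to_cam"])
    w=c@T[:3,:3].T+T[:3,3]; w[r<=0]=9; return w
def tops(p,ax,lo=.068,hi=.086):
    w=cloud(p); d=np.hypot(w[...,0]-ax[0],w[...,1]-ax[1]); m=(w[...,2]>lo)&(w[...,2]<hi)&(d>.052)&(d<.082)
    L,n=nd.label(m); out=[]
    for i in range(1,n+1):
        if (L==i).sum()>=3:
            q=w[L==i].mean(0); c=p["color"][L==i].mean(0); out.append((q[:2],(L==i).sum(),c[0]>1.8*c[1]))
    return out
E
python3 - <<'E'
from h import *
from scipy.optimize import least_squares
np.set_printoptions(precision=4,suppress=True)
ax=np.array([.507,-.054])
for c in("top","side"):
    p=bot.camera(c); w=cloud(p); d=np.hypot(w[...,0]-ax[0],w[...,1]-ax[1])
    t=w[(abs(w[...,2]-.034)<.004)&(d<.1)][:,:2]
    h=cv2.minEnclosingCircle(t.astype(np.float32)); print(c,"table",h)
    k=w[(abs(w[...,2]-.095)<.004)&(d<.13)][:,:2]; print("knob",(k.max(0)+k.min(0))/2,k.max(0)-k.min(0),len(k))
    for q,n,r in tops(p,ax): print("peg",q,n,r,np.hypot(*(q-ax)),np.degrees(np.arctan2(*(q-ax)[::-1])))
    for a in bot.trace(p,"pointer")[:1]: 
        s=w[a["pixels"]]; print("ptr",a["conf"],np.median(s[abs(s[:,2]-.012)<.004],0))
E
```

```text
top table ((0.5068673491477966, -0.05374784395098686), 0.09992389380931854)
knob [0.4948 0.0442] [0.0296 0.0299] 283
peg [ 0.5716 -0.0429] 42 False 0.06550113621752815 9.71471507396134
peg [ 0.5458 -0.1025] 45 False 0.062125612435299744 -51.319087298106275
peg [0.5331 0.0086] 40 False 0.06781025320920187 67.40622810147742
peg [ 0.4814 -0.11  ] 46 False 0.06158307432019327 -114.54722377064132
peg [0.4689 0.0014] 42 True 0.06725136482506788 124.55672332964183
peg [ 0.4431 -0.0581] 46 False 0.06400783731213619 -176.32709936436808
ptr 0.68 [ 0.5087 -0.0193  0.0119]
side table ((0.5065696835517883, -0.05409613996744156), 0.09998466074466705)
knob [0.4937 0.0381] [0.0297 0.0331] 118
peg [0.497  0.0259] 3 False 0.08052579426309107 97.11965294577304
peg [0.5317 0.0016] 39 False 0.06085150723020579 66.04495159146236
peg [ 0.4666 -0.0061] 42 True 0.0626802902397402 130.10914880670472
peg [ 0.5694 -0.05  ] 40 False 0.06253019714609945 3.712367174537454
peg [ 0.4414 -0.0652] 44 False 0.0665294391267921 -170.28393629360315
peg [ 0.5442 -0.1099] 46 False 0.0671229332739512 -56.392927290676305
peg [ 0.4797 -0.1173] 50 False 0.06890807948447568 -113.34084123097536
ptr 0.8 [ 0.4986 -0.1274  0.0116]
```

Request:
{"api": "play_rows", "payload": {"targets": [{"grip": 255,"linear": [34.5,-60.6,-6],"delta_rot": [0,0,0.64]},{"grip": 255,"linear": [34.5,-60.6,-6],"delta_rot": [0,0,0.64]},{"grip": 255,"linear": [34.5,-60.6,-6],"delta_rot": [0,0,0.64]},{"grip": 255,"linear": [34.5,-60.6,-6],"delta_rot": [0,0,0.64]},{"grip": 255,"linear": [34.5,-60.6,-6],"delta_rot": [0,0,0.64]},{"grip": 255,"linear": [34.5,-60.6,-6],"delta_rot": [0,0,0.64]},{"grip": 255,"linear": [34.5,-60.6,-6],"delta_rot": [0,0,0.64]},{"grip": 255,"linear": [34.5,-60.6,-6],"delta_rot": [0,0,0.64]},{"grip": 255,"linear": [34.5,-60.6,-6],"delta_rot": [0,0,0.64]},{"grip": 255,"linear": [34.5,-60.6,-6],"delta_rot": [0,0,0.64]}]}}

```text
time: 2.2
ee_pos: [0.471, 0.0775, 0.1899]
tcp_rot: [180.0, 0.0, -168.2]
wrist_force: [0.5, 1.3, 0.4]
opening: 0.0002
grasp_force: 0.0
```

Request:
{"api": "play_rows", "payload": {"targets": [{"grip": 255,"linear": [10.5,-18.5,-2],"delta_rot": [0,0,0]},{"grip": 255,"linear": [10.5,-18.5,-2],"delta_rot": [0,0,0]},{"grip": 255,"linear": [10.5,-18.5,-2],"delta_rot": [0,0,0]},{"grip": 255,"linear": [10.5,-18.5,-2],"delta_rot": [0,0,0]},{"grip": 255,"linear": [10.5,-18.5,-2],"delta_rot": [0,0,0]},{"grip": 255,"linear": [10.5,-18.5,-7],"delta_rot": [0,0,0]},{"grip": 255,"linear": [10.5,-18.5,-9],"delta_rot": [0,0,0]},{"grip": 255,"linear": [10.5,-18.5,-9],"delta_rot": [0,0,0]}]}}

```text
time: 3.0
ee_pos: [0.5734, -0.1049, 0.0964]
tcp_rot: [179.9, -0.3, -168.2]
wrist_force: [-0.0, 0.0, 0.0]
opening: 0.0001
grasp_force: 0.0
```

```bash
python3 - <<'E'
from h import *
np.set_printoptions(precision=4,suppress=True)
print(bot.get_obs()["ee_pos"],bot.get_obs()["q"])
p=bot.camera("wrist"); save(p,"w1")
for q,n,r in tops(p,[.5065,-.0542]): print("peg",q,n,r)
p=bot.camera("side"); save(p,"s1")
a=p["color"][200:400,200:400]; b=cv2.imread("pics/w1.png")
cv2.imwrite("pics/c1.png",np.hstack([cv2.resize(a[:,:,::-1],(400,400)),cv2.resize(b,(400,300),None)[np.r_[0:300,[299]*100]]]))
E
```

```text
[ 0.5734 -0.1049  0.0964] [-10.373    9.2676  -0.1132  80.956    0.0048 -22.1806]
peg [ 0.4482 -0.0621] 447 False
peg [ 0.4827 -0.1136] 850 False
peg [ 0.4707 -0.0056] 739 True
peg [ 0.5459 -0.1064] 686 False
peg [0.5335 0.0037] 868 False
peg [ 0.5715 -0.0477] 702 False
```

View pics/c1.png

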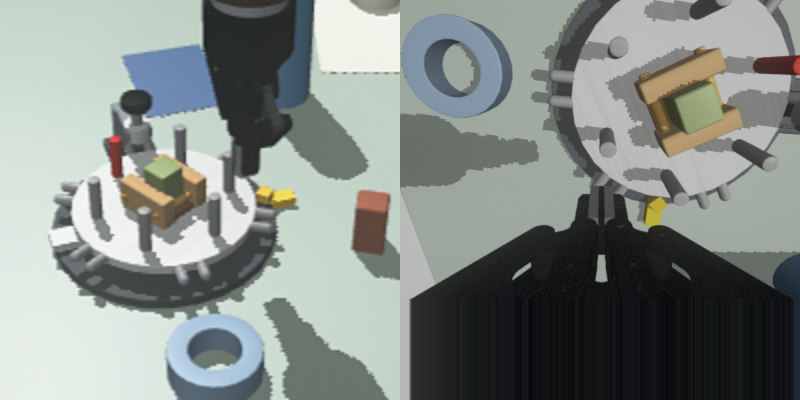

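The side view (left half) shows the gripper over the rim beside the pointer. The wrist view (right half) shows the shut fingers at about (600,190), right behind the steel peg at (607,140). I'll lower between the pegs.

Request:
{"api": "play_rows", "payload": {"targets": [{"grip": 255,"linear": [0,0,-2],"delta_rot": [0,0,0]},{"grip": 255,"linear": [0,0,-4],"delta_rot": [0,0,0]},{"grip": 255,"linear": [0,0,-5],"delta_rot": [0,0,0]},{"grip": 255,"linear": [0,0,-5],"delta_rot": [0,0,0]},{"grip": 255,"linear": [0,0,-5],"delta_rot": [0,0,0]}]}}

```text
time: 3.6
ee_pos: [0.576, -0.1054, 0.0514]
tcp_rot: [-180.0, 0.1, -168.2]
wrist_force: [-0.5, -0.2, 0.1]
opening: -0.0001
grasp_force: 0.0
```

Request:
{"api": "play_rows", "payload": {"targets": [{"grip": 255,"linear": [-0.5,-0.1,0],"delta_rot": [0,0,0]},{"grip": 255,"linear": [-0.85,-0.18,0],"delta_rot": [0,0,0]},{"grip": 255,"linear": [-1.08,-0.22,0],"delta_rot": [0,0,0]},{"grip": 255,"linear": [-1.3,-0.27,0],"delta_rot": [0,0,0]},{"grip": 255,"linear": [-1.5,-0.31,0],"delta_rot": [0,0,0]},{"grip": 255,"linear": [-1.75,-0.36,0],"delta_rot": [0,0,0]},{"grip": 255,"linear": [-2.0,-0.41,0],"delta_rot": [0,0,0]},{"grip": 255,"linear": [-2.25,-0.46,0],"delta_rot": [0,0,0]},{"grip": 255,"linear": [-2.5,-0.52,0],"delta_rot": [0,0,0]}]}}

```text
time: 4.5
ee_pos: [0.5525, -0.1115, 0.0507]
tcp_rot: [-179.8, 0.3, -168.2]
wrist_force: [12.0, -2.9, -3.7]
opening: 0.0002
grasp_force: 5.1
```

```bash
python3 - <<'E'
from h import *
np.set_printoptions(precision=4,suppress=True)
s=bot.get_obs(); print(s["ee_pos"],s["wrist_force"],s["torque"])
p=bot.camera("wrist"); save(p,"w2")
for q,n,r in tops(p,[.5065,-.0542]): print("peg",q,n,r,np.degrees(np.arctan2(q[1]+.0542,q[0]-.5065))-6.8)
print(bot.get_obs()["wrist_force"])
cv2.imwrite("pics/c2.png",cv2.resize(p["color"][20:320,160:480,::-1],None,fx=1.9,fy=1.9))
E
```

```text
[ 0.5525 -0.1115  0.0507] [11.9953 -2.8982 -3.7284] [-0.6055 -2.1905  0.05  ]
peg [ 0.4451 -0.0523] 1528 False 171.3844159161314
peg [ 0.4712 -0.1077] 1616 False -130.16297604372926
peg [ 0.5397 -0.1129] 2916 False -67.30684492669339
peg [ 0.5444 -0.0042] 1052 False 46.089211484600106
peg [ 0.5535 -0.1125] 3 False -57.96507354997364
peg [ 0.5738 -0.0613] 200 False -12.85481733223379
[ 8.1996 -3.1995 -1.7842]
```

View pics/c2.png

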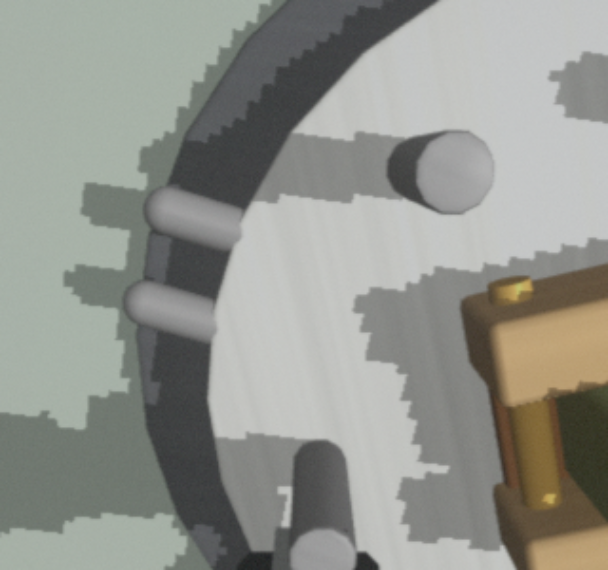

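The view shows the peg (crop 322,550) against the front of the fingers. The table has turned about 11°, and the force has settled to 8 N. I'll go on more slowly, following the arc.

Request:
{"api": "play_rows", "payload": {"targets": [{"grip": 255,"linear": [-0.17,-0.06,0],"delta_rot": [0,0,0]},{"grip": 255,"linear": [-0.34,-0.12,0],"delta_rot": [0,0,0]},{"grip": 255,"linear": [-0.5,-0.18,0],"delta_rot": [0,0,0]},{"grip": 255,"linear": [-0.67,-0.24,0],"delta_rot": [0,0,0]},{"grip": 255,"linear": [-0.84,-0.29,0],"delta_rot": [0,0,0]},{"grip": 255,"linear": [-1.0,-0.34,0],"delta_rot": [0,0,0]}]}}

```text
time: 5.15
ee_pos: [0.5432, -0.1151, 0.0508]
tcp_rot: [-179.8, 0.3, -168.2]
wrist_force: [14.3, -6.2, -4.9]
opening: 0.0001
grasp_force: 6.3
```

Request:
{"api": "play_rows", "payload": {"targets": [{"grip": 255,"linear": [0,0,0],"delta_rot": [0,0,0]},{"grip": 255,"linear": [0,0,0],"delta_rot": [0,0,0]}]}}

```text
time: 5.35
ee_pos: [0.5428, -0.115, 0.0508]
tcp_rot: [-179.8, 0.3, -168.2]
wrist_force: [11.3, -5.4, -4.4]
opening: -0.0001
grasp_force: 5.3
```

```bash
python3 - <<'E'
from h import *
s=bot.get_obs(); print(s["ee_pos"],s["wrist_force"],s["torque"])
p=bot.camera("wrist")
for q,n,r in tops(p,[.5065,-.0542]): print("peg",q,n,r,np.degrees(np.arctan2(q[1]+.0542,q[0]-.5065))-6.8)
E
```

```text
[ 0.54277379 -0.11504038  0.05078736] [11.25804284 -5.40838906 -4.44232168] [-0.91294494 -2.3246683   0.03889684]
peg [ 0.4473405  -0.04316472] 267 False 162.633803784097
peg [ 0.46319722 -0.10151351] 1658 False -139.26570803715313
peg [ 0.53026826 -0.1168699 ] 3022 False -76.03020602067649
peg [ 0.53256313 -0.11557865] 4 False -73.79253801431105
peg [ 0.55182523 -0.00925495] 1330 False 37.95869320730727
peg [ 0.56653705 -0.06639373] 34 False -18.280807934063237
```

Request:
{"api": "play_rows", "payload": {"targets": [{"grip": 255,"linear": [-0.08,-0.12,0],"delta_rot": [0,0,0]},{"grip": 255,"linear": [-0.2,-0.25,0],"delta_rot": [0,0,0]},{"grip": 255,"linear": [-0.34,-0.33,0],"delta_rot": [0,0,0]},{"grip": 255,"linear": [-0.5,-0.36,0],"delta_rot": [0,0,0]}]}}

```text
time: 5.8
ee_pos: [0.5365, -0.1173, 0.0507]
tcp_rot: [180.0, 0.2, -168.2]
wrist_force: [4.5, 2.0, 1.0]
opening: -0.0002
grasp_force: 2.4
```

Request:
{"api": "play_rows", "payload": {"targets": [{"grip": 255,"linear": [-0.2,-0.04,0],"delta_rot": [0,0,0]},{"grip": 255,"linear": [-0.4,-0.08,0],"delta_rot": [0,0,0]},{"grip": 255,"linear": [-0.6,-0.11,0],"delta_rot": [0,0,0]},{"grip": 255,"linear": [-0.85,-0.14,0],"delta_rot": [0,0,0]},{"grip": 255,"linear": [-1.1,-0.16,0],"delta_rot": [0,0,0]},{"grip": 255,"linear": [-1.4,-0.17,0],"delta_rot": [0,0,0]},{"grip": 255,"linear": [-1.7,-0.18,0],"delta_rot": [0,0,0]},{"grip": 255,"linear": [-2.0,-0.18,0],"delta_rot": [0,0,0]},{"grip": 255,"linear": [-2.0,-0.18,0],"delta_rot": [0,0,0]}]}}

```text
time: 6.7
ee_pos: [0.5149, -0.1194, 0.0498]
tcp_rot: [180.0, -0.0, -168.2]
wrist_force: [0.5, -0.4, -1.0]
opening: -0.0
grasp_force: 0.0
```

```bash
cat > st.py <<'E'
from h import *
import sys
s=bot.get_obs(); print(s["time"],s["ee_pos"],s["wrist_force"])
for c in sys.argv[1:]:
  p=bot.camera(c)
  for q,n,r in tops(p,[.5065,-.0542]):
    if n>10: print(c,"peg",q.round(4),n,r,(np.degrees(np.arctan2(q[1]+.0542,q[0]-.5065))-6.8).round(1))
E
python3 st.py wrist side
```

```text
6.7 [ 0.51493091 -0.11944168  0.04981948] [ 0.51633367 -0.35062587 -0.98469606]
wrist peg [ 0.4439 -0.0655] 1827 False -176.5
wrist peg [ 0.4834 -0.115 ] 1316 False -117.6
wrist peg [ 0.5064 -0.1214] 2079 False -96.9
wrist peg [ 0.5081 -0.12  ] 28 False -95.4
wrist peg [ 0.512  -0.1203] 16 False -92.1
wrist peg [ 0.5138 -0.1201] 12 False -90.5
wrist peg [ 0.5194 -0.119 ] 28 False -85.6
wrist peg [ 0.5254 -0.1169] 25 False -80.1
wrist peg [ 0.5494 -0.11  ] 63 False -59.2
wrist peg [0.5309 0.0018] 563 True 59.7
side peg [ 0.4653 -0.0068] 41 False 124.2
side peg [ 0.5697 -0.0481] 39 False -1.3
side peg [ 0.4414 -0.0678] 45 False -175.0
side peg [ 0.5479 -0.1113] 12 False -60.8
side peg [ 0.5109 -0.1304] 85 False -93.5
side peg [ 0.4818 -0.1184] 47 False -117.9
```

Red is at +60° after one click. I'll lift, go back and do the next push along the peg's own arc.

Request:
{"api": "play_rows", "payload": {"targets": [{"grip": 255,"linear": [0,0,4.5],"delta_rot": [0,0,0]},{"grip": 255,"linear": [1.5,0.5,4.5],"delta_rot": [0,0,0]},{"grip": 255,"linear": [5.6,1.8,4.5],"delta_rot": [0,0,0]},{"grip": 255,"linear": [5.6,1.8,4.5],"delta_rot": [0,0,0]},{"grip": 255,"linear": [5.6,1.8,2],"delta_rot": [0,0,0]},{"grip": 255,"linear": [5.6,1.8,0],"delta_rot": [0,0,0]},{"grip": 255,"linear": [5.6,1.8,0],"delta_rot": [0,0,0]},{"grip": 255,"linear": [5.6,1.8,0],"delta_rot": [0,0,0]}]}}

```text
time: 7.6
ee_pos: [0.571, -0.1015, 0.0501]
tcp_rot: [180.0, -0.0, -168.2]
wrist_force: [-0.1, -1.1, -0.0]
opening: 0.0001
grasp_force: 0.0
```

Request:
{"api": "play_rows", "payload": {"targets": [{"grip": 255,"linear": [-0.4,-0.05,0],"delta_rot": [0,0,0]},{"grip": 255,"linear": [-0.7,-0.09,0],"delta_rot": [0,0,0]},{"grip": 255,"linear": [-0.85,-0.11,0],"delta_rot": [0,0,0]},{"grip": 255,"linear": [-1.0,-0.2,0],"delta_rot": [0,0,0]},{"grip": 255,"linear": [-1.16,-0.32,0],"delta_rot": [0,0,0]},{"grip": 255,"linear": [-1.32,-0.43,0],"delta_rot": [0,0,0]},{"grip": 255,"linear": [-1.48,-0.52,0],"delta_rot": [0,0,0]},{"grip": 255,"linear": [-1.65,-0.62,0],"delta_rot": [0,0,0]},{"grip": 255,"linear": [-1.81,-0.71,0],"delta_rot": [0,0,0]}]}}

```text
time: 8.5
ee_pos: [0.5552, -0.1093, 0.0511]
tcp_rot: [-179.9, 0.3, -168.2]
wrist_force: [9.2, -3.5, -0.8]
opening: -0.0004
grasp_force: 4.2
```

Request:
{"api": "play_rows", "payload": {"targets": [{"grip": 255,"linear": [-0.14,-0.18,0],"delta_rot": [0,0,0]},{"grip": 255,"linear": [-0.29,-0.33,0],"delta_rot": [0,0,0]},{"grip": 255,"linear": [-0.45,-0.43,0],"delta_rot": [0,0,0]},{"grip": 255,"linear": [-0.62,-0.5,0],"delta_rot": [0,0,0]},{"grip": 255,"linear": [-0.8,-0.56,0],"delta_rot": [0,0,0]},{"grip": 255,"linear": [-0.98,-0.62,0],"delta_rot": [0,0,0]}]}}

```text
time: 9.1
ee_pos: [0.5457, -0.1145, 0.0512]
tcp_rot: [-180.0, 0.3, -168.2]
wrist_force: [12.6, 2.1, -1.6]
opening: -0.0003
grasp_force: 6.0
```

Request:
{"api": "play_rows", "payload": {"targets": [{"grip": 255,"linear": [-0.18,-0.05,0],"delta_rot": [0,0,0]},{"grip": 255,"linear": [-0.36,-0.1,0],"delta_rot": [0,0,0]},{"grip": 255,"linear": [-0.54,-0.14,0],"delta_rot": [0,0,0]},{"grip": 255,"linear": [-0.72,-0.18,0],"delta_rot": [0,0,0]},{"grip": 255,"linear": [-0.9,-0.2,0],"delta_rot": [0,0,0]},{"grip": 255,"linear": [-1.1,-0.23,0],"delta_rot": [0,0,0]},{"grip": 255,"linear": [-1.4,-0.25,0],"delta_rot": [0,0,0]},{"grip": 255,"linear": [-1.8,-0.27,0],"delta_rot": [0,0,0]},{"grip": 255,"linear": [-2.3,-0.27,0],"delta_rot": [0,0,0]},{"grip": 255,"linear": [-3.1,-0.27,0],"delta_rot": [0,0,0]}]}}

```text
time: 10.1
ee_pos: [0.5118, -0.1174, 0.0496]
tcp_rot: [180.0, -0.0, -168.2]
wrist_force: [0.6, -0.4, -0.1]
opening: -0.0001
grasp_force: 0.0
```

```bash
python3 st.py wrist
```

```text
10.1 [ 0.51176077 -0.11735869  0.04961152] [ 0.59857982 -0.41217839 -0.08699877]
wrist peg [ 0.4454 -0.0728] 1715 False -169.9
wrist peg [ 0.4985 -0.1187] 3408 False -103.8
wrist peg [ 0.5143 -0.1169] 134 False -89.7
wrist peg [ 0.5212 -0.1155] 84 False -83.3
wrist peg [0.5243 0.0038] 355 False 66.1
```

Request:
{"api": "play_rows", "payload": {"targets": [{"grip": 255,"linear": [0,0,0],"delta_rot": [0,0,0]},{"grip": 255,"linear": [0,0,0],"delta_rot": [0,0,0]},{"grip": 255,"linear": [0,0,0],"delta_rot": [0,0,0]},{"grip": 255,"linear": [0,0,0],"delta_rot": [0,0,0]},{"grip": 255,"linear": [0,0,0],"delta_rot": [0,0,0]},{"grip": 255,"linear": [0,0,0],"delta_rot": [0,0,0]}]}}

```text
time: 10.75
ee_pos: [0.5125, -0.1174, 0.0497]
tcp_rot: [180.0, -0.0, -168.2]
wrist_force: [-0.4, -0.0, 0.7]
opening: -0.0002
grasp_force: 0.0
```

```bash
python3 st.py wrist side
```

```text
10.75 [ 0.51249647 -0.11742951  0.04974217] [-0.39238113 -0.04741508  0.67734119]
wrist peg [ 0.4438 -0.0651] 1782 False -177.0
wrist peg [ 0.483  -0.1148] 1302 False -118.0
wrist peg [ 0.5039 -0.1196] 2043 False -99.1
wrist peg [ 0.5057 -0.1203] 55 False -97.5
wrist peg [ 0.5035 -0.1172] 11 False -99.5
wrist peg [ 0.5097 -0.1184] 39 False -93.9
wrist peg [ 0.5121 -0.1179] 20 False -91.8
wrist peg [ 0.5153 -0.1164] 43 False -88.7
wrist peg [ 0.5192 -0.1168] 23 False -85.3
wrist peg [ 0.5217 -0.1158] 31 False -82.9
wrist peg [ 0.5237 -0.1158] 12 False -81.2
wrist peg [ 0.5468 -0.1093] 267 False -60.6
wrist peg [0.5309 0.0027] 881 False 60.0
side peg [ 0.4656 -0.0065] 41 False 123.8
side peg [ 0.5695 -0.0489] 41 True -2.0
side peg [ 0.4415 -0.0676] 42 False -175.2
side peg [ 0.5467 -0.1104] 29 False -61.2
side peg [ 0.5082 -0.128 ] 87 False -95.5
side peg [ 0.4817 -0.1181] 47 False -118.0
```

Red is at the pointer and at rest. Next click.

Request:
{"api": "play_rows", "payload": {"targets": [{"grip": 255,"linear": [0,0,4.5],"delta_rot": [0,0,0]},{"grip": 255,"linear": [1.5,0.4,4.5],"delta_rot": [0,0,0]},{"grip": 255,"linear": [5.9,1.4,4.5],"delta_rot": [0,0,0]},{"grip": 255,"linear": [5.9,1.4,4.5],"delta_rot": [0,0,0]},{"grip": 255,"linear": [5.9,1.4,2],"delta_rot": [0,0,0]},{"grip": 255,"linear": [5.9,1.4,0],"delta_rot": [0,0,0]},{"grip": 255,"linear": [5.9,1.4,0],"delta_rot": [0,0,0]},{"grip": 255,"linear": [5.9,1.4,0],"delta_rot": [0,0,0]}]}}

```text
time: 11.65
ee_pos: [0.5711, -0.1035, 0.0502]
tcp_rot: [180.0, -0.0, -168.2]
wrist_force: [-0.2, -0.7, 1.1]
opening: -0.0
grasp_force: 0.0
```

Request:
{"api": "play_rows", "payload": {"targets": [{"grip": 255,"linear": [-0.4,-0.1,0],"delta_rot": [0,0,0]},{"grip": 255,"linear": [-0.7,-0.2,0],"delta_rot": [0,0,0]},{"grip": 255,"linear": [-0.85,-0.28,0],"delta_rot": [0,0,0]},{"grip": 255,"linear": [-1.0,-0.38,0],"delta_rot": [0,0,0]},{"grip": 255,"linear": [-1.16,-0.5,0],"delta_rot": [0,0,0]},{"grip": 255,"linear": [-1.32,-0.6,0],"delta_rot": [0,0,0]},{"grip": 255,"linear": [-1.48,-0.69,0],"delta_rot": [0,0,0]},{"grip": 255,"linear": [-1.65,-0.79,0],"delta_rot": [0,0,0]},{"grip": 255,"linear": [-1.81,-0.88,0],"delta_rot": [0,0,0]}]}}

```text
time: 12.55
ee_pos: [0.5553, -0.113, 0.0513]
tcp_rot: [-179.9, 0.3, -168.2]
wrist_force: [9.6, -3.1, -0.2]
opening: -0.0001
grasp_force: 4.2
```

Request:
{"api": "play_rows", "payload": {"targets": [{"grip": 255,"linear": [-0.15,-0.15,0],"delta_rot": [0,0,0]},{"grip": 255,"linear": [-0.31,-0.26,0],"delta_rot": [0,0,0]},{"grip": 255,"linear": [-0.47,-0.34,0],"delta_rot": [0,0,0]},{"grip": 255,"linear": [-0.64,-0.4,0],"delta_rot": [0,0,0]},{"grip": 255,"linear": [-0.82,-0.46,0],"delta_rot": [0,0,0]},{"grip": 255,"linear": [-1.0,-0.52,0],"delta_rot": [0,0,0]}]}}

```text
time: 13.15
ee_pos: [0.546, -0.1179, 0.0513]
tcp_rot: [-179.9, 0.4, -168.2]
wrist_force: [13.4, -2.0, -2.6]
opening: 0.0002
grasp_force: 6.4
```

Request:
{"api": "play_rows", "payload": {"targets": [{"grip": 255,"linear": [-0.18,-0.05,0],"delta_rot": [0,0,0]},{"grip": 255,"linear": [-0.36,-0.1,0],"delta_rot": [0,0,0]},{"grip": 255,"linear": [-0.54,-0.14,0],"delta_rot": [0,0,0]},{"grip": 255,"linear": [-0.72,-0.16,0],"delta_rot": [0,0,0]},{"grip": 255,"linear": [-0.9,-0.17,0],"delta_rot": [0,0,0]},{"grip": 255,"linear": [-1.1,-0.17,0],"delta_rot": [0,0,0]},{"grip": 255,"linear": [-1.4,-0.16,0],"delta_rot": [0,0,0]},{"grip": 255,"linear": [-1.8,-0.15,0],"delta_rot": [0,0,0]},{"grip": 255,"linear": [-2.3,-0.12,0],"delta_rot": [0,0,0]},{"grip": 255,"linear": [-3.1,-0.1,0],"delta_rot": [0,0,0]}]}}

```text
time: 14.15
ee_pos: [0.5117, -0.1183, 0.0496]
tcp_rot: [180.0, -0.0, -168.2]
wrist_force: [-1.5, 0.2, 0.2]
opening: -0.0001
grasp_force: 0.0
```

Request:
{"api": "play_rows", "payload": {"targets": [{"grip": 255,"linear": [0,0,0],"delta_rot": [0,0,0]},{"grip": 255,"linear": [0,0,0],"delta_rot": [0,0,0]},{"grip": 255,"linear": [0,0,0],"delta_rot": [0,0,0]},{"grip": 255,"linear": [0,0,0],"delta_rot": [0,0,0]},{"grip": 255,"linear": [0,0,0],"delta_rot": [0,0,0]},{"grip": 255,"linear": [0,0,0],"delta_rot": [0,0,0]},{"grip": 255,"linear": [0,0,0],"delta_rot": [0,0,0]},{"grip": 255,"linear": [0,0,0],"delta_rot": [0,0,0]},{"grip": 255,"linear": [0,0,0],"delta_rot": [0,0,0]}]}}

```text
time: 15.05
ee_pos: [0.5124, -0.1185, 0.0498]
tcp_rot: [-180.0, 0.0, -168.2]
wrist_force: [0.2, 0.6, -0.6]
opening: -0.0002
grasp_force: 0.0
```

```bash
python3 st.py side
```

```text
15.05 [ 0.51235054 -0.11845932  0.04980879] [ 0.24354464  0.63133198 -0.55592198]
side peg [ 0.4655 -0.0066] 44 False 124.0
side peg [ 0.5694 -0.0486] 41 False -1.7
side peg [ 0.4414 -0.0678] 44 False -175.0
side peg [ 0.547  -0.1105] 28 True -61.1
side peg [ 0.5082 -0.1291] 95 False -95.5
side peg [ 0.4818 -0.1181] 47 False -117.9
```

Red is at −60°, one click past the pointer. Last click.

Request:
{"api": "play_rows", "payload": {"targets": [{"grip": 255,"linear": [0,0,4.5],"delta_rot": [0,0,0]},{"grip": 255,"linear": [1.5,0.4,4.5],"delta_rot": [0,0,0]},{"grip": 255,"linear": [5.9,1.6,4.5],"delta_rot": [0,0,0]},{"grip": 255,"linear": [5.9,1.6,4.5],"delta_rot": [0,0,0]},{"grip": 255,"linear": [5.9,1.6,2],"delta_rot": [0,0,0]},{"grip": 255,"linear": [5.9,1.6,0],"delta_rot": [0,0,0]},{"grip": 255,"linear": [5.9,1.6,0],"delta_rot": [0,0,0]},{"grip": 255,"linear": [5.9,1.6,0],"delta_rot": [0,0,0]}]}}

```text
time: 15.9
ee_pos: [0.5711, -0.1024, 0.0501]
tcp_rot: [180.0, -0.0, -168.2]
wrist_force: [-0.1, -0.5, 0.3]
opening: 0.0003
grasp_force: 0.0
```

Request:
{"api": "play_rows", "payload": {"targets": [{"grip": 255,"linear": [-0.4,-0.08,0],"delta_rot": [0,0,0]},{"grip": 255,"linear": [-0.7,-0.17,0],"delta_rot": [0,0,0]},{"grip": 255,"linear": [-0.85,-0.24,0],"delta_rot": [0,0,0]},{"grip": 255,"linear": [-1.0,-0.34,0],"delta_rot": [0,0,0]},{"grip": 255,"linear": [-1.16,-0.46,0],"delta_rot": [0,0,0]},{"grip": 255,"linear": [-1.32,-0.56,0],"delta_rot": [0,0,0]},{"grip": 255,"linear": [-1.48,-0.65,0],"delta_rot": [0,0,0]},{"grip": 255,"linear": [-1.65,-0.75,0],"delta_rot": [0,0,0]},{"grip": 255,"linear": [-1.81,-0.84,0],"delta_rot": [0,0,0]}]}}

```text
time: 16.8
ee_pos: [0.5552, -0.1116, 0.0513]
tcp_rot: [-179.9, 0.3, -168.2]
wrist_force: [8.6, -3.5, 0.0]
opening: -0.0001
grasp_force: 4.2
```

Request:
{"api": "play_rows", "payload": {"targets": [{"grip": 255,"linear": [-0.15,-0.17,0],"delta_rot": [0,0,0]},{"grip": 255,"linear": [-0.3,-0.3,0],"delta_rot": [0,0,0]},{"grip": 255,"linear": [-0.46,-0.39,0],"delta_rot": [0,0,0]},{"grip": 255,"linear": [-0.63,-0.46,0],"delta_rot": [0,0,0]},{"grip": 255,"linear": [-0.81,-0.52,0],"delta_rot": [0,0,0]},{"grip": 255,"linear": [-0.99,-0.57,0],"delta_rot": [0,0,0]}]}}

```text
time: 17.4
ee_pos: [0.5458, -0.1167, 0.0513]
tcp_rot: [-179.9, 0.3, -168.2]
wrist_force: [11.8, -1.3, -2.2]
opening: 0.0002
grasp_force: 6.3
```

Request:
{"api": "play_rows", "payload": {"targets": [{"grip": 255,"linear": [-0.18,-0.05,0],"delta_rot": [0,0,0]},{"grip": 255,"linear": [-0.36,-0.1,0],"delta_rot": [0,0,0]},{"grip": 255,"linear": [-0.54,-0.14,0],"delta_rot": [0,0,0]},{"grip": 255,"linear": [-0.72,-0.16,0],"delta_rot": [0,0,0]},{"grip": 255,"linear": [-0.9,-0.17,0],"delta_rot": [0,0,0]},{"grip": 255,"linear": [-1.1,-0.17,0],"delta_rot": [0,0,0]},{"grip": 255,"linear": [-1.4,-0.16,0],"delta_rot": [0,0,0]},{"grip": 255,"linear": [-1.8,-0.15,0],"delta_rot": [0,0,0]},{"grip": 255,"linear": [-2.3,-0.12,0],"delta_rot": [0,0,0]},{"grip": 255,"linear": [-3.1,-0.1,0],"delta_rot": [0,0,0]}]}}

```text
time: 18.4
ee_pos: [0.5117, -0.1174, 0.0496]
tcp_rot: [180.0, -0.0, -168.2]
wrist_force: [0.3, 0.2, -0.4]
opening: -0.0001
grasp_force: 0.0
```

Request:
{"api": "play_rows", "payload": {"targets": [{"grip": 255,"linear": [0,0,0],"delta_rot": [0,0,0]},{"grip": 255,"linear": [0,0,0],"delta_rot": [0,0,0]},{"grip": 255,"linear": [0,0,0],"delta_rot": [0,0,0]},{"grip": 255,"linear": [0,0,0],"delta_rot": [0,0,0]},{"grip": 255,"linear": [0,0,0],"delta_rot": [0,0,0]},{"grip": 255,"linear": [0,0,0],"delta_rot": [0,0,0]},{"grip": 255,"linear": [0,0,4],"delta_rot": [0,0,0]},{"grip": 255,"linear": [0,0,8.5],"delta_rot": [0,0,0]},{"grip": 255,"linear": [0,0,8.5],"delta_rot": [0,0,0]}]}}

```text
time: 19.3
ee_pos: [0.5147, -0.1181, 0.141]
tcp_rot: [-179.8, 0.4, -168.2]
wrist_force: [-0.2, -0.6, 0.2]
opening: 0.0001
grasp_force: 0.0
```

```bash
python3 st.py side wrist; python3 - <<'E'
from h import *
for c in("side","wrist"):
    p=bot.camera(c); 
    for r in bot.pinpoint(p,"lock")[:1]: print(c,r["conf"],at_z(p,r["pixel"],.095))
    w=cloud(p); k=w[(abs(w[...,2]-.095)<.005)&(np.hypot(w[...,0]-.495,w[...,1]-.041)<.03)]
    if len(k): print(len(k),(k.max(0)+k.min(0))/2,k.max(0)-k.min(0))
E
```

```text
19.3 [ 0.51472229 -0.11809312  0.14096068] [-0.20434082 -0.61266509  0.21436169]
side peg [ 0.4656 -0.0065] 41 False 123.8
side peg [ 0.5695 -0.0489] 43 False -1.9
side peg [ 0.4415 -0.0674] 45 False -175.4
side peg [ 0.5455 -0.1086] 47 False -61.2
side peg [ 0.4816 -0.1181] 47 True -118.1
wrist peg [ 0.4438 -0.0646] 549 False -177.4
wrist peg [ 0.4834 -0.1146] 453 True -117.7
wrist peg [ 0.4674 -0.0048] 567 False 121.5
wrist peg [0.4962 0.0261] 54 False 90.5
wrist peg [0.5309 0.0047] 472 False 60.7
wrist peg [ 0.5673 -0.045 ] 46 False 1.8
side 0.65 [0.49344877 0.04567002 0.095     ]
125 [0.49361396 0.03750966 0.09343962] [0.02977083 0.03050474 0.00684759]
wrist 0.77 [0.49595061 0.04050236 0.095     ]
1735 [0.49569604 0.03618193 0.09287783] [0.02999164 0.02382565 0.00575217]
```

Red now stands at −120° and is at rest. Next I go above the knob at (0.495, 0.041).

Request:
{"api": "play_rows", "payload": {"targets": [{"grip": 255,"linear": [-2,15.9,-1],"delta_rot": [0,0,0]},{"grip": 255,"linear": [-2,15.9,-1],"delta_rot": [0,0,0]},{"grip": 255,"linear": [-2,15.9,-1],"delta_rot": [0,0,0]},{"grip": 255,"linear": [-2,15.9,-1],"delta_rot": [0,0,0]},{"grip": 255,"linear": [-2,15.9,-2.5],"delta_rot": [0,0,0]},{"grip": 255,"linear": [-2,15.9,-3.5],"delta_rot": [0,0,0]},{"grip": 255,"linear": [-2,15.9,-3.5],"delta_rot": [0,0,0]},{"grip": 255,"linear": [-2,15.9,-3.5],"delta_rot": [0,0,0]}]}}

```text
time: 20.4
ee_pos: [0.4921, 0.0402, 0.0992]
tcp_rot: [-180.0, -0.1, -168.3]
wrist_force: [-0.0, -0.0, 0.3]
opening: -0.0004
grasp_force: 0.0
```

```bash
python3 - <<'E'
from h import *
s=bot.get_obs(); print(s["ee_pos"],s["wrist_force"])
for c in ("top","side","wrist"): save(bot.camera(c),"k"+c)
a=cv2.imread("pics/kside.png")[190:390,190:390]; b=cv2.imread("pics/kwrist.png")[60:460:,120:520]
cv2.imwrite("pics/k.png",np.hstack([cv2.resize(a,(400,400)),b]))
E
```

```text
[0.49214241 0.040249   0.09918055] [-0.03836025 -0.04835562  0.33408882]
```

View pics/k.png

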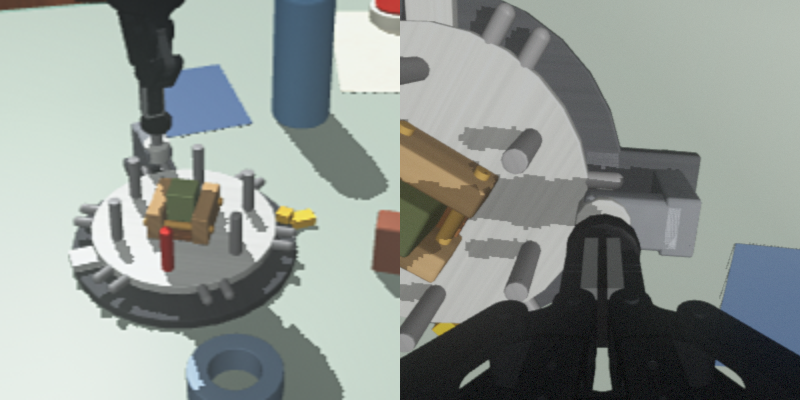

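The side view shows the fingers standing over the black knob (left half, 155,125). In the wrist view they are centred on it (600,230). I'll press down gently to about 8 mm.

Request:
{"api": "play_rows", "payload": {"targets": [{"grip": 255,"linear": [0.25,0.05,-0.2],"delta_rot": [0,0,0]},{"grip": 255,"linear": [0.25,0.05,-0.35],"delta_rot": [0,0,0]},{"grip": 255,"linear": [0.25,0.05,-0.45],"delta_rot": [0,0,0]},{"grip": 255,"linear": [0.25,0.05,-0.6],"delta_rot": [0,0,0]},{"grip": 255,"linear": [0.25,0.05,-0.7],"delta_rot": [0,0,0]},{"grip": 255,"linear": [0.25,0.05,-0.8],"delta_rot": [0,0,0]},{"grip": 255,"linear": [0.25,0.05,-0.9],"delta_rot": [0,0,0]},{"grip": 255,"linear": [0.25,0.05,-1.0],"delta_rot": [0,0,0]},{"grip": 255,"linear": [0.25,0.05,-1.1],"delta_rot": [0,0,0]},{"grip": 255,"linear": [0.25,0.05,-1.1],"delta_rot": [0,0,0]}]}}

```text
time: 21.55
ee_pos: [0.4948, 0.042, 0.0886]
tcp_rot: [180.0, -0.0, -168.2]
wrist_force: [0.4, -0.7, 1.3]
opening: -0.0003
grasp_force: 0.3
```

Request:
{"api": "play_rows", "payload": {"targets": [{"grip": 255,"linear": [0,0,-0.06],"delta_rot": [0,0,0]},{"grip": 255,"linear": [0,0,-0.12],"delta_rot": [0,0,0]},{"grip": 255,"linear": [0,0,-0.18],"delta_rot": [0,0,0]},{"grip": 255,"linear": [0,0,-0.24],"delta_rot": [0,0,0]},{"grip": 255,"linear": [0,0,-0.24],"delta_rot": [0,0,0]}]}}

```text
time: 22.05
ee_pos: [0.4948, 0.042, 0.0863]
tcp_rot: [180.0, -0.0, -168.2]
wrist_force: [0.2, 0.8, 1.1]
opening: -0.0
grasp_force: 0.4
```

Request:
{"api": "play_rows", "payload": {"targets": [{"grip": 255,"linear": [0,0,-0.05],"delta_rot": [0,0,0]},{"grip": 255,"linear": [0,0,-0.1],"delta_rot": [0,0,0]}]}}

```text
time: 22.25
ee_pos: [0.4948, 0.042, 0.0854]
tcp_rot: [180.0, 0.0, -168.2]
wrist_force: [-0.4, 0.3, 2.0]
opening: 0.0001
grasp_force: 1.0
```

Request:
{"api": "play_rows", "payload": {"targets": [{"grip": 255,"linear": [0,0,-0.05],"delta_rot": [0,0,0]},{"grip": 255,"linear": [0,0,-0.1],"delta_rot": [0,0,0]}]}}

```text
time: 22.45
ee_pos: [0.4948, 0.042, 0.0844]
tcp_rot: [180.0, -0.0, -168.2]
wrist_force: [0.0, 1.0, 1.8]
opening: 0.0
grasp_force: 1.0
```

Request:
{"api": "play_rows", "payload": {"targets": [{"grip": 255,"linear": [0,0,-0.05],"delta_rot": [0,0,0]},{"grip": 255,"linear": [0,0,-0.1],"delta_rot": [0,0,0]}]}}

```text
time: 22.65
ee_pos: [0.4948, 0.042, 0.0835]
tcp_rot: [180.0, 0.0, -168.2]
wrist_force: [-1.0, 1.1, 5.1]
opening: 0.0001
grasp_force: 2.5
```

Request:
{"api": "play_rows", "payload": {"targets": [{"grip": 255,"linear": [0,0,-0.05],"delta_rot": [0,0,0]},{"grip": 255,"linear": [0,0,-0.1],"delta_rot": [0,0,0]}]}}

```text
time: 22.85
ee_pos: [0.4948, 0.042, 0.0828]
tcp_rot: [-180.0, 0.0, -168.2]
wrist_force: [-3.0, -0.8, 7.7]
opening: -0.0001
grasp_force: 4.0
```

Request:
{"api": "play_rows", "payload": {"targets": [{"grip": 255,"linear": [0,0,-0.04],"delta_rot": [0,0,0]},{"grip": 255,"linear": [0,0,-0.04],"delta_rot": [0,0,0]}]}}

```text
time: 23.05
ee_pos: [0.4948, 0.042, 0.0826]
tcp_rot: [-180.0, 0.0, -168.2]
wrist_force: [-2.7, 0.3, 7.0]
opening: 0.0001
grasp_force: 3.9
```

Request:
{"api": "play_rows", "payload": {"targets": [{"grip": 255,"linear": [0,0,-0.05],"delta_rot": [0,0,0]},{"grip": 255,"linear": [0,0,-0.08],"delta_rot": [0,0,0]},{"grip": 255,"linear": [0,0,-0.08],"delta_rot": [0,0,0]}]}}

```text
time: 23.35
ee_pos: [0.4949, 0.042, 0.0821]
tcp_rot: [-180.0, 0.0, -168.2]
wrist_force: [-3.6, -0.0, 11.7]
opening: 0.0
grasp_force: 5.2
```

Request:
{"api": "play_rows", "payload": {"targets": [{"grip": 255,"linear": [0,0,-0.04],"delta_rot": [0,0,0]},{"grip": 255,"linear": [0,0,-0.05],"delta_rot": [0,0,0]},{"grip": 255,"linear": [0,0,-0.05],"delta_rot": [0,0,0]}]}}

```text
time: 23.65
ee_pos: [0.4949, 0.042, 0.0819]
tcp_rot: [-180.0, 0.1, -168.2]
wrist_force: [-4.3, -0.2, 12.5]
opening: 0.0001
grasp_force: 6.1
```

Request:
{"api": "play_rows", "payload": {"targets": [{"grip": 255,"linear": [0,0,-0.03],"delta_rot": [0,0,0]},{"grip": 255,"linear": [0,0,-0.05],"delta_rot": [0,0,0]},{"grip": 255,"linear": [0,0,-0.05],"delta_rot": [0,0,0]},{"grip": 255,"linear": [0,0,-0.05],"delta_rot": [0,0,0]}]}}

```text
time: 24.05
ee_pos: [0.4949, 0.042, 0.0815]
tcp_rot: [-180.0, 0.1, -168.2]
wrist_force: [-4.6, -0.3, 13.5]
opening: 0.0001
grasp_force: 6.9
```

Request:
{"api": "play_rows", "payload": {"targets": [{"grip": 255,"linear": [0,0,-0.02],"delta_rot": [0,0,0]},{"grip": 255,"linear": [0,0,-0.04],"delta_rot": [0,0,0]},{"grip": 255,"linear": [0,0,-0.04],"delta_rot": [0,0,0]},{"grip": 255,"linear": [0,0,-0.04],"delta_rot": [0,0,0]}]}}

```text
time: 24.45
ee_pos: [0.4949, 0.042, 0.0813]
tcp_rot: [-180.0, 0.1, -168.2]
wrist_force: [-5.2, 0.1, 15.6]
opening: 0.0003
grasp_force: 7.6
```

Request:
{"api": "play_rows", "payload": {"targets": [{"grip": 255,"linear": [0,0,0],"delta_rot": [0,0,0]},{"grip": 255,"linear": [0,0,0],"delta_rot": [0,0,0]},{"grip": 255,"linear": [0,0,0],"delta_rot": [0,0,0]},{"grip": 255,"linear": [0,0,0],"delta_rot": [0,0,0]}]}}

```text
time: 24.85
ee_pos: [0.4949, 0.042, 0.0813]
tcp_rot: [-180.0, 0.1, -168.2]
wrist_force: [-5.8, 0.4, 15.3]
opening: -0.0
grasp_force: 7.6
```

The knob has been held at about 15 N (roughly 12 N on the pad). I'll hold a little longer, then lift straight off.

Request:
{"api": "play_rows", "payload": {"targets": [{"grip": 255,"linear": [0,0,0],"delta_rot": [0,0,0]},{"grip": 255,"linear": [0,0,0],"delta_rot": [0,0,0]},{"grip": 255,"linear": [0,0,0.2],"delta_rot": [0,0,0]},{"grip": 255,"linear": [0,0,0.6],"delta_rot": [0,0,0]},{"grip": 255,"linear": [0,0,2],"delta_rot": [0,0,0]},{"grip": 255,"linear": [0,0,6],"delta_rot": [0,0,0]},{"grip": 255,"linear": [0,0,10],"delta_rot": [0,0,0]},{"grip": 255,"linear": [0,0,10],"delta_rot": [0,0,0]},{"grip": 255,"linear": [0,0,10],"delta_rot": [0,0,0]}]}}

```text
time: 25.75
ee_pos: [0.4954, 0.042, 0.1812]
tcp_rot: [-180.0, 0.1, -168.2]
wrist_force: [-1.0, 0.2, 0.1]
opening: 0.0001
grasp_force: 0.0
```

```bash
python3 st.py side; python3 - <<'E'
from h import *
p=bot.camera("side"); w=cloud(p); k=w[(w[...,2]>.07)&(w[...,2]<.1)&(np.hypot(w[...,0]-.495,w[...,1]-.041)<.016)]
print("knob top z",np.percentile(k[:,2],[50,90]))
save(p,"f"); cv2.imwrite("pics/fc.png",cv2.resize(p["color"][150:410,180:440,::-1],None,fx=2.2,fy=2.2))
E
```

```text
25.75 [0.49543688 0.04198707 0.18115678] [-1.04111476  0.24584234  0.13300225]
side peg [0.4948 0.0249] 30 False 91.6
side peg [0.5298 0.0024] 40 False 60.8
side peg [ 0.4657 -0.0071] 38 False 124.1
side peg [ 0.5696 -0.049 ] 41 False -2.0
side peg [ 0.4411 -0.0673] 44 False -175.5
side peg [ 0.5454 -0.1087] 48 False -61.3
side peg [ 0.4814 -0.1181] 49 True -118.3
knob top z [0.08212791 0.08373188]
```

View pics/fc.png

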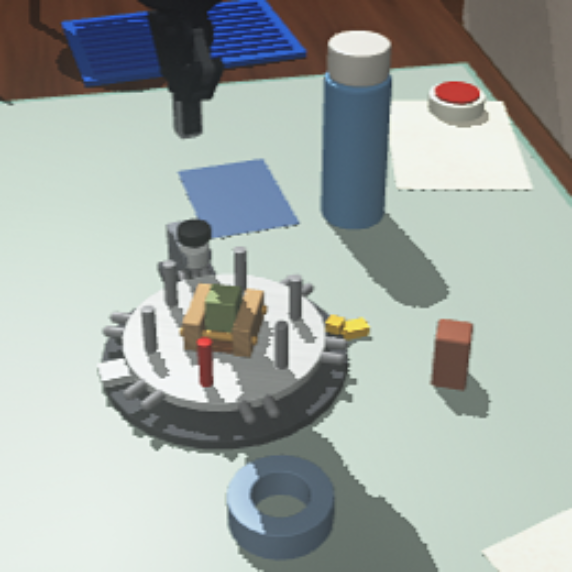

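The picture shows the red peg at the front (205,360), two clicks past the pointer. The knob is down at (193,240), with its top about 82 mm above the desk, and the arm is clear. The flask, tape roll and stone are where they were.

```bash
python3 -c "
from workcell import bot
print(bot.job_done())"
```

```text
the job is handed in; nothing more can be done
None
```

The job is handed in: the red peg rests two clicks clockwise past the pointer, having come to rest at the pointer and in each click after it. The lock knob was pressed onto its stop at about 15 N, held for over half a second and released; the flask, tape roll and stone were not touched.

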